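Feed the board rack past the drop gate into the test bay

TASK

Push the rack of circuit boards along its chute, past the drop gate, until it is fully home against the end stop, and leave the gate shut behind it. The gate springs shut, so hold it down with one fingertip on its long rail all the while the other fingertip pushes the rack through: the gate must neither be rammed by the rack nor close on it. Only push, do not lift the rack, and leave everything else on the bench where it is.

Things in the scene. Friction and masses are not known exactly. Their poses are not given: they have to be found in the camera images.
- chute: Fixed aluminium chute on legs, open above. Origin: on the bench under the middle of the gate's slot; z up, +y the way the rack travels, +x the side of the rail and hinge. Channel: y = -240 to 155 mm, floor top z = 66, 64 mm wide inside (66 past the gate), walls 4 mm thick, tops only at z = 78. Slot: y = -7 to 7. Place and yaw vary.
- stop (a point): Where the chute floor meets the near face of the end stop, an upright plate across the chute, 30 mm high: x = 0, y = 155, z = 66 mm in the chute's frame. The rack is home when its far end plate is against it, its origin then at y = 100 mm in the chute's frame.
- hinge (a point): Point of the gate's hinge line, level with the blade: x = 150, y = 0, z = 96 mm in the chute's frame; the line is parallel to the chute's y. Its two posts stand at x = 150, y = -224 and 84 mm, 104 mm tall.
- blade (a point): Middle of the top edge of the gate's blade, a steel plate 4 mm thick across the chute at y = 0, from the rail to x = -28 mm in the chute's frame. Shut, its top is 22 mm above the chute floor and blocks the rack; open, it sinks below the floor and leaves the way free for rack and fingers. It is one piece with the rail.
- rack: Loose black plastic rack in the chute before the gate, holding seven green circuit boards on edge; about 0.3 kg (varies). 60 mm wide (x), 110 mm long (y), 45 mm tall; flat solid end plates, 60 mm wide, close both ends over nearly the full height. Origin: centre of its underside; its y is along the chute's y.
- gate (a joint): Hinge angle of the drop gate, rad: 0 shut (blade up across the chute), grows as its rail is pressed down, hard stop at 0.32. The rack passes clear of the blade above 0.19; 0.22 to 0.30 is a good hold. A spring shuts it: pressing the rail takes about 4 N to start and 7 N at 0.26.
- rail (a point): Middle of the top of the press rail, a steel strip 36 mm wide along the chute, from y = -215 to 75 mm in the chute's frame (x = 46 to 82 when shut). One piece with the gate; pressed anywhere along it, the gate opens equally. Its top is at z = 106 mm shut; at 0.26 rad it is 22 mm lower, 18 mm above the chute floor, leaning down towards the chute.
- empty_rack: a bystander, to be left alone: empty black rack like the loaded one (60 x 110 x 45 mm) on the bench beside the chute, -x side. Origin: centre of underside.
- tip_tin: a bystander, to be left alone: round steel tin, 56 mm across, 30 mm tall, with brass filling, on the bench beside the chute, -x side. Origin: centre of underside.
- flux_jar: a bystander, to be left alone: amber glass jar with black cap, 42 mm across, 50 mm tall, beyond the hinge. Origin: centre of underside.
- spool: a bystander, to be left alone: grey spool, 60 mm across, 40 mm tall, beyond the hinge. Origin: centre of underside.
- multimeter: a bystander, to be left alone: grey hand multimeter, 90 x 170 x 45 mm, lying at the right. Origin: centre of underside.
- phone: a bystander, to be left alone: flat phone, 75 x 155 x 9 mm, lying at the left. Origin: centre of underside.
- screwdriver: a bystander, to be left alone: screwdriver lying at the near right. Origin: centre of underside.
Not all that is in view belongs to the job. Leave any blue or purple look-alike of the rack alone.

How it is judged:
By the outcome, as a careful person would: the job done as asked, in the order asked, and still so for the second after the job is handed in, with the robot touching nothing.
It also fails if it takes over 43 s, if anything falls off the work surface, if the arm or the gripper's body presses on something with over 40 N, if the wrist force passes 120 N, or if a joint passes its speed limit or range.

ROBOT

A 6-joint arm with a two-finger parallel gripper is mounted at the origin on the work surface. World frame = base frame: x ahead of the robot, y to its left, z up, the work surface at z = 0. Lengths are in m, angles in rad, forces in N, time in s.
With the tool pointing down it reaches from about 0.35 to 0.725 m from the base axis. Payload 6 kg.
Tool frame: the origin (TCP) lies at the very end of the fingers, on their centre line; the grasp point (between the pads) lies 19 mm behind it (r.pinch_z is the distance from the TCP to the grasp point, in m); z points along the fingers, y is the line along which they close (so a half turn about z gives the same grasp; the last joint's range is limited). The gripper opens to 85 mm and grips with 20 to 120 N. Pads are 22 mm wide; open, the fingers measure 114 mm over their backs; the gripper's body (76 mm by 85 mm) begins 54 mm behind the grasp point. The pads swing forward as they close: fully open they stand 13 mm farther back than shut.
Start: joints at [1.616, 0.04, 0.085, 0, -1.615, -0.334], TCP at [0.171, 0.575, 0.231] pointing down, gripper open.
Joint ranges: [-2.56, 2.56], [-1.29, 2.01], [-1.08, 1.49], [-3.29, 1.98], [-2.81, -0.18], [-2.99, 2.99]. Speed limits (rad/s): [2.57, 2.57, 3.01, 3.14, 3.14, 3.14].

INTERFACE

Orientations are given as [roll, pitch, yaw] about the fixed x, y, z axes, in that order (R = Rz(yaw) Ry(pitch) Rx(roll)).
In Python, from cell import r gives the robot as it stands. The module is installed in compiled form; this text tells all that it offers.
- The arm moves only by the tool jog_arm, never from a script. Its argument "series" is a list of rows, each a list of 3 entries, a list of its own where there are three numbers: the opening, from -1 (shut) to 1 (fully open), then the shift along the tool's x, y, z in mm, then the turn about the tool's z in degrees. A call has 1 to 5 rows; each row is the pose to reach, as a shift and turn from the pose commanded when the call began, along the tool's axes at that moment; what a row does not reach only later rows make up. A row lasts 1/10 s, in which the tool goes at most 50 mm and 8.59 degrees, less where a joint would pass 70% of its speed; a pose out of reach is approached as far as the arm can. A call with a gripper value outside its range is refused whole. The fingers move at their own pace and stop on an object; "newtons" is the grip in N (left out, the last holds). Time passes only in rows, so rows that repeat a pose let the fingers close. It gives the time, the measured TCP pose, the force, the opening and the grip force at its end, in the units of the state.
- r.read_state(): the state, without advancing time (a new reading comes with each control period).
- r.read_camera(name): name is "side" or "top"; returns the picture (400x640x3 uint8, blue, green, red); there is no depth.
- r.calibration(name): a dict with "camera_matrix" (3x3 intrinsics, pixels), "world_from_camera" (4x4, takes a point from camera to world coordinates). Camera axes: x right, y up, looking along -z (the intrinsics and any distortion apply to the point x, -y, -z); pixel columns grow to the right and rows downward; lengths in m; the calibration is good to about 2 mm. A picture is of the moment at which its call begins. calibration takes no time and is no camera call.
- r.hand_in(): hands the job in; it is judged then, once.
The state is a dict: "time": time; "qpos": joint angles; "joint_vel": joint speeds; "joint_efforts": joint torques, N m; "tcp_pos": TCP position; "ee_rot": TCP orientation; "ft_force": force on the tool from outside, world axes, zero at the start; "wrist_torque": the same for the moment, N m; "gripper_width": finger opening in m; "finger_force": force on a finger pad.
Only numpy, scipy, OpenCV 4.12 (cv2) and the standard library are available. Lean on these libraries where they do the work, as an engineer would, in place of code of your own. Each camera call takes 0.05 s, during which the arm holds its last target. There are 200 camera calls.

## Working session

There is one attempt and no reset: what is moved stays moved. The work goes in short steps, Python scripts to look and compute and a tool call to move; the robot and the scene stay as the last step left them, time stands still between calls to the robot, and variables do not carry over. Pictures are saved under pics/ and viewed, at most 10 in all, crops included, and the job is handed in when it is done.

Besides the shell and the picture viewer there is one more tool, called after "Request:" as name([rows], argument=value, ...), one row to a line, values as JSON. jog_arm: Moves the arm, as the interface text tells. Its arguments: {"type":"object","properties":{"series":{"type":"array"},"newtons":{"type":"number"}},"required":["series"]}

```bash
mkdir -p pics; python3 - <<'E'
from cell import r
import cv2
for n in("top","side"):
    cv2.imwrite(f"pics/{n}0.png",r.read_camera(n)); c=r.calibration(n); print(n,c)
s=r.read_state(); print(s)
E
```

```text
top {'camera_matrix': array([[437.61959731,   0.        , 321.35476472],
       [  0.        , 437.61959731, 194.44870044],
       [  0.        ,   0.        ,   1.        ]]), 'world_from_camera': array([[-0.01017794,  0.99728735, -0.07289954,  0.45981783],
       [-0.99989907, -0.00942765,  0.01062881,  0.0244334 ],
       [ 0.00991271,  0.07300036,  0.99728265,  1.3394406 ],
       [ 0.        ,  0.        ,  0.        ,  1.        ]])}
side {'camera_matrix': array([[471.82413091,   0.        , 321.33003196],
       [  0.        , 471.82413091, 199.70064407],
       [  0.        ,   0.        ,   1.        ]]), 'world_from_camera': array([[ 0.94193112,  0.25232506, -0.2215803 ,  0.22527498],
       [-0.33567456,  0.68902035, -0.64231889, -0.82351593],
       [-0.00939981,  0.67939902,  0.73370881,  1.07240242],
       [ 0.        ,  0.        ,  0.        ,  1.        ]])}
{'time': 0.1, 'qpos': array([ 1.61568910e+00,  4.07560843e-02,  8.39050141e-02, -4.12545324e-04,
       -1.61549726e+00, -3.33696416e-01]), 'joint_vel': array([ 0.00059321, -0.00132041,  0.00239749,  0.00153105,  0.00044948,
        0.00057321]), 'joint_efforts': array([-5.43353643e-03, -3.69344652e+01,  3.48280585e+01,  6.95194736e+00,
       -4.59339601e-03,  2.12738776e-06]), 'tcp_pos': array([0.17072946, 0.57488703, 0.23037231]), 'ee_rot': array([ 3.13999127e+00, -1.18912770e-04, -2.88785437e-01]), 'ft_force': array([-0.41914908, -0.08501283, -0.0843664 ]), 'wrist_torque': array([-0.01376813, -0.03795386, -0.03222679]), 'finger_force': 0.0, 'gripper_width': 0.08547680118248542}
```

View pics/top0.png

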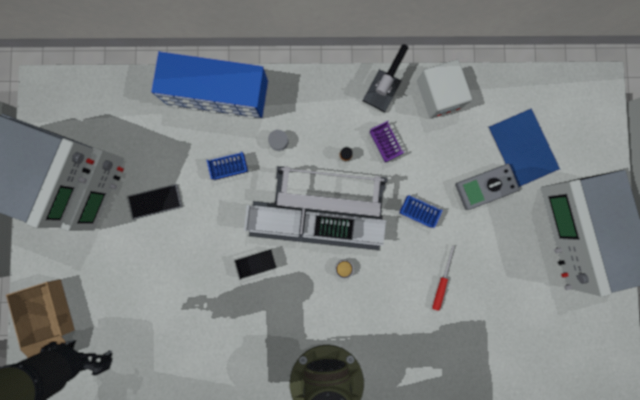

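View pics/side0.png

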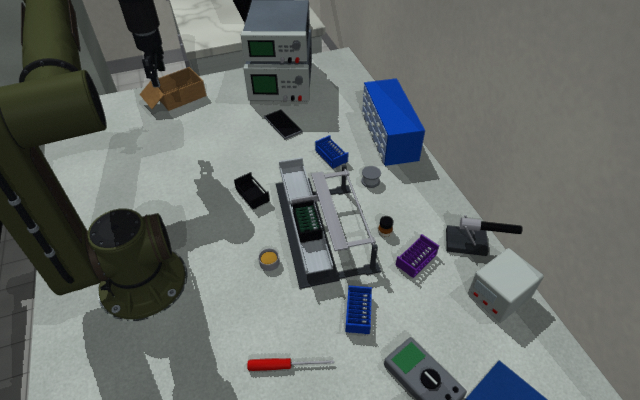

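The top view shows the chute at (250–383, 205–248), with the end stop on the left and the rail above it. The loaded black rack with green boards is at (335,227). Rack look-alikes are blue at (228,166) and (421,211), purple at (387,141), and the empty black one at (256,263). Only the rack in the chute has green boards, so I'll confirm that in an enlarged crop.

```bash
python3 - <<'E'
import cv2
a=cv2.imread("pics/top0.png")[160:255,240:400]
cv2.imwrite("pics/c1.png",cv2.resize(a,None,fx=5,fy=5,interpolation=cv2.INTER_CUBIC))
a=cv2.imread("pics/side0.png")[150:295,260:400]
cv2.imwrite("pics/c2.png",cv2.resize(a,None,fx=4,fy=4,interpolation=cv2.INTER_CUBIC))
E
```

```text
(no output)
```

View pics/c1.png

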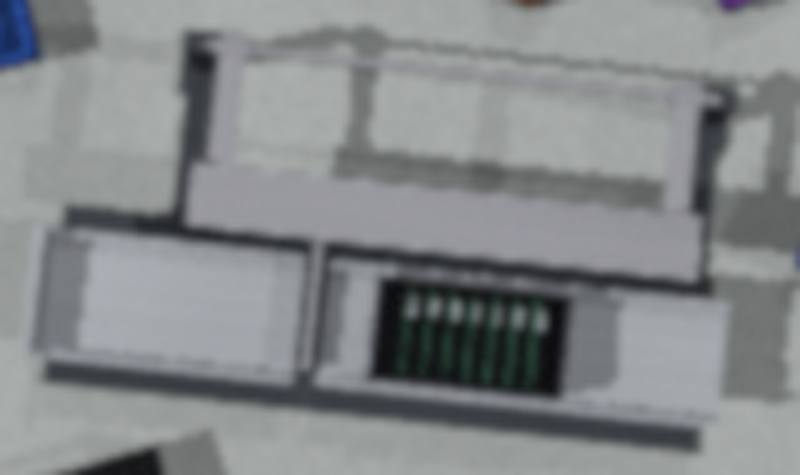

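View pics/c2.png

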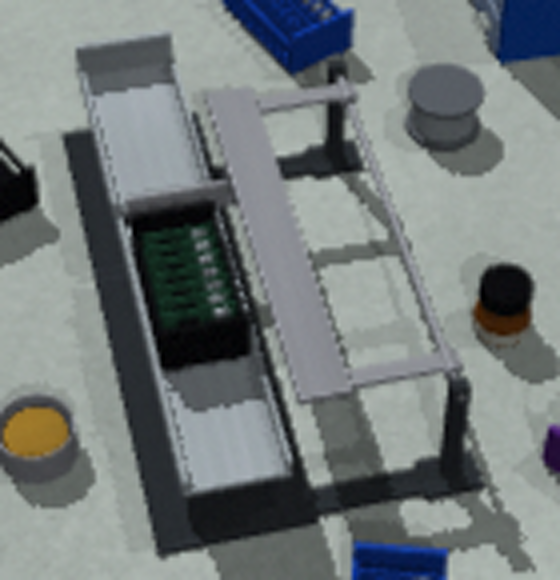

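The crops confirm it: the loaded rack stands in the chute right of the blade. In c1 its top corners are (383,278), (570,296), (372,378) and (560,397), and the rail spans (187–700, 163–280). Next I'll fit the chute pose from both views.

```bash
cat >h.py <<'E'
import numpy as np, cv2
from cell import r
def proj(n,P):
    c=r.calibration(n);T=np.linalg.inv(c["world_from_camera"]);p=np.asarray(P)@T[:3,:3].T+T[:3,3]
    p=p*[1,-1,-1];q=p@c["camera_matrix"].T;return q[:,:2]/q[:,2:]
def c2w(v,P):
    x,y,a=v;P=np.asarray(P)/1000;c,s=np.cos(a),np.sin(a)
    return np.c_[x+c*P[:,0]-s*P[:,1],y+s*P[:,0]+c*P[:,1],P[:,2]]
E
python3 - <<'E'
from h import *
from scipy.optimize import least_squares
rail=[[82,75,106],[46,75,106],[82,-215,106],[46,-215,106]]
A=rail+[[-28,0,88],[36,-240,78],[-36,-240,78]]
a=np.array([[192,163],[187,228],[700,213],[697,280],[302,372],[725,303],[717,418]])/5+[240,160]
b=np.array([[250,90],[203,93],[350,383],[303,398]])/4+[260,150]
def f(v): return np.r_[proj("top",c2w(v,A))-a,proj("side",c2w(v,rail))-b].ravel()
s=least_squares(f,[.45,0,-.09],loss="soft_l1",x_scale=[.01,.01,.01]);v=s.x;print(v,f(v).round(1).reshape(-1,2))
k=np.array([[383,278],[372,378],[570,296],[560,397]])/5+[240,160]
g=lambda u:(proj("top",c2w(v,[[u[0]+i*30,u[1]+j*55,111] for j in(1,-1) for i in(1,-1)]))-k).ravel()
t=least_squares(g,[0,-80]);print("rack",t.x,t.fun.round(1)); np.save("v",v)
u=t.x[1]
# TCP targets
print("tcp above start", c2w(v,[[25,u-55-45,180]]), "yaw",v[2]-np.pi/2)
R=r.read_state();print(R["tcp_pos"],R["ee_rot"])
yw=R["ee_rot"][2];X=np.array([np.cos(yw),np.sin(yw)]);Y=np.array([np.sin(yw),-np.cos(yw)])
d=(c2w(v,[[25,u-100,180]])[0]-R["tcp_pos"])*1000
print("shift",d[:2]@X,d[:2]@Y,-d[2],"turn",np.degrees(-(v[2]-np.pi/2-yw)))
E
```

```text
[ 0.46759937  0.06759825 -0.11090529] [[-0.2 -0.4]
 [-0.6 -0.7]
 [ 0.3  0. ]
 [-0.2 -0.7]
 [ 0.4 -0.7]
 [ 1.1 -0.7]
 [ 0.5  1.3]
 [-0.9 -2. ]
 [-1.  -0.7]
 [ 0.2  1.1]
 [-1.7  0. ]]
rack [ -0.72207195 -92.08205132] [-0.8 -0.8 -0.8  0.6  0.8 -0.5  0.8  0.7]
tcp above start [[ 0.47118651 -0.12607067  0.18      ]] yaw -1.681701615635608
[0.17072946 0.57488703 0.23037231] [ 3.13999127e+00 -1.18912770e-04 -2.88785437e-01]
shift 487.63971944792297 586.364758651838 50.37231247937268 turn 79.80821822543851
```

Request:
jog_arm([
  [0.45,[490,590,0],80],
  [0.45,[490,590,0],80],
  [0.45,[490,590,0],80],
  [0.45,[490,590,0],80],
  [0.45,[490,590,0],80],
])

```text
time: 0.6
tcp_pos: [0.2695, 0.3433, 0.2309]
ee_rot: [3.141, -0.0, -1.044]
ft_force: [1.1, 0.9, 0.8]
gripper_width: 0.062
finger_force: 0.0
```

```bash
cat >d.py <<'E'
from h import *
import sys
v=np.load("v.npy");R=r.read_state();t=np.array([float(a) for a in sys.argv[1:4]])
p=R["tcp_pos"];yw=R["ee_rot"][2]
c,s=np.cos(v[2]),np.sin(v[2]);q=(p[:2]-v[:2])*1000
print("chute-frame tcp",(q@[c,s]).round(1),(q@[-s,c]).round(1),(p[2]*1000).round(1),"t",R["time"],"w",R["gripper_width"],"F",R["ft_force"].round(1),"rot",R["ee_rot"].round(3))
d=(c2w(v,[t])[0]-p)*1000
print("shift",d[:2]@[np.cos(yw),np.sin(yw)],d[:2]@[np.sin(yw),-np.cos(yw)],-d[2],"turn",np.degrees(yw-v[2]+np.pi/2))
E
python3 d.py 25 -192 180
```

```text
chute-frame tcp -227.4 252.1 230.9 t 0.6 w 0.06198560810968467 F [1.1 0.9 0.8] rot [ 3.141 -0.    -1.044]
shift 507.1165752203541 61.40190459813771 50.906998606593454 turn 36.51914025208027
```

Request:
jog_arm([
  [0.45,[505,60,0],36.5],
  [0.45,[505,60,0],36.5],
  [0.45,[505,60,0],36.5],
  [0.45,[505,60,0],36.5],
  [0.45,[505,60,0],36.5],
])

```text
time: 1.1
tcp_pos: [0.3698, 0.1145, 0.2313]
ee_rot: [-3.141, 0.001, -1.68]
ft_force: [0.5, 1.2, 0.1]
gripper_width: 0.0622
finger_force: 0.0
```

```bash
python3 d.py 25 -192 180
```

```text
chute-frame tcp -102.4 35.8 231.3 t 1.1 w 0.062224006535347785 F [0.5 1.2 0.1] rot [-3.141e+00  1.000e-03 -1.680e+00]
shift 228.09066466842992 -126.92370121936223 51.3480312413607 turn 0.12317497546208664
```

Request:
jog_arm([
  [0.45,[215,-127,0],0],
  [0.45,[215,-127,0],0],
  [0.45,[215,-127,0],0],
  [0.45,[215,-127,0],0],
  [0.45,[215,-127,0],0],
])

```text
time: 1.6
tcp_pos: [0.4737, -0.1131, 0.2311]
ee_rot: [-3.141, 0.0, -1.676]
ft_force: [1.1, 0.1, 0.6]
gripper_width: 0.0618
finger_force: 0.0
```

Request:
jog_arm([
  [0.45,[0,0,40],0],
  [0.45,[0,0,80],0],
  [0.45,[0,0,95],0],
  [0.45,[0,0,95],0],
  [0.45,[0,0,95],0],
])

```text
time: 2.1
tcp_pos: [0.4742, -0.1107, 0.1383]
ee_rot: [-3.139, -0.001, -1.675]
ft_force: [0.6, -0.6, 0.5]
gripper_width: 0.062
finger_force: 0.0
```

```bash
python3 d.py 25 -180 116; python3 - <<'E'
from h import *
o=[cv2.resize(r.read_camera("top")[160:255,240:400],None,fx=5,fy=5),cv2.resize(r.read_camera("side")[150:295,240:420],(714,575))]
cv2.imwrite("pics/c3.png",o[0]);cv2.imwrite("pics/c4.png",o[1])
E
```

```text
chute-frame tcp 26.3 -176.5 138.3 t 2.1 w 0.06202271609594664 F [ 0.6 -0.6  0.5] rot [-3.139e+00 -1.000e-03 -1.675e+00]
shift 3.5286076098457126 1.3051499685047059 22.321700707810464 turn 0.38830071547301126
```

View pics/c4.png

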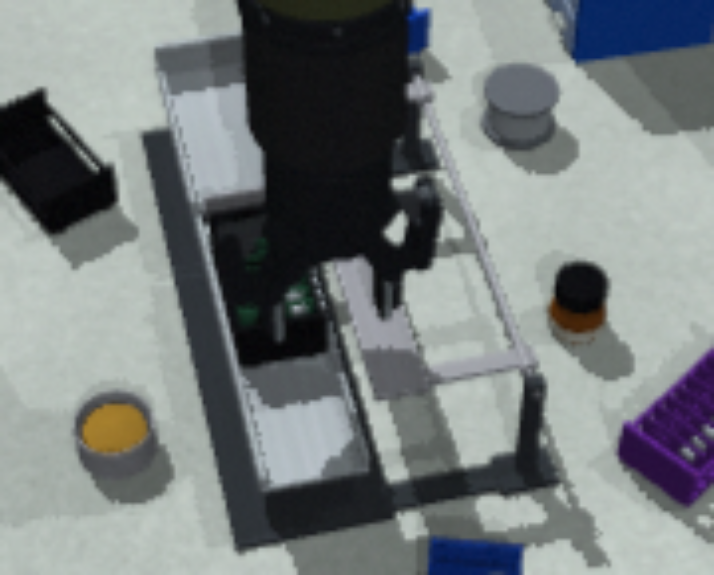

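The side view shows the two fingertips at about (280,338) and (388,318). One is over the rail and the other over the chute near the rack's rear. I'll check those against the projection.

```bash
python3 - <<'E'
from h import *
v=np.load("v.npy")
for z in(138,146): print((proj("side",c2w(v,[[26-38,-176.5,z],[26+38,-176.5,z],[26-38,-165.5,z],[26+38,-165.5,z],[0,-147,111]]))-[240,150])*3.967)
E
```

```text
[[270.40767732 334.58467071]
 [385.87432128 312.67583212]
 [266.79024953 321.5229092 ]
 [381.59574938 299.86813431]
 [279.986995   322.75824533]]
[[270.03082957 326.69366166]
 [386.06661921 304.75214175]
 [266.39792374 313.61588381]
 [381.76605359 291.93001276]
 [279.986995   322.75824533]]
```

Request:
jog_arm([
  [0.45,[3,1,10],0.4],
  [0.45,[3,1,20],0.4],
  [0.45,[3,1,24],0.4],
  [0.45,[3,1,24],0.4],
])

```text
time: 2.6
tcp_pos: [0.4716, -0.1136, 0.1112]
ee_rot: [3.14, -0.0, -1.683]
ft_force: [-1.0, -0.1, -0.2]
gripper_width: 0.062
finger_force: 0.0
```

Request:
jog_arm([
  [0.45,[0,0,4],0],
  [0.45,[0,0,8],0],
  [0.45,[0,0,8],0],
])

```text
time: 2.9
tcp_pos: [0.4719, -0.1136, 0.1037]
ee_rot: [3.141, -0.0, -1.683]
ft_force: [0.0, -0.3, -0.0]
gripper_width: 0.0618
finger_force: 0.0
```

```bash
python3 d.py 25 -180 84; 
```

```text
chute-frame tcp 24.3 -179.6 103.7 t 2.9 w 0.06177124737505355 F [ 0.  -0.3 -0. ] rot [ 3.141 -0.    -1.683]
shift 0.40143800048706574 -0.6810834491709306 19.689276927782092 turn -0.06437984355535964
```

Request:
jog_arm([
  [0.45,[0,0,2],0],
  [0.45,[0,0,4],0],
  [0.45,[0,0,4],0],
])

```text
time: 3.2
tcp_pos: [0.4723, -0.1137, 0.1007]
ee_rot: [-3.141, -0.0, -1.683]
ft_force: [-0.2, -0.1, -0.5]
gripper_width: 0.0619
finger_force: 0.0
```

Request:
jog_arm([
  [0.45,[0,0,2],0],
  [0.45,[0,0,4],0],
  [0.45,[0,0,4],0],
])

```text
time: 3.5
tcp_pos: [0.4721, -0.1137, 0.0964]
ee_rot: [-3.142, -0.0, -1.683]
ft_force: [-3.2, 0.2, 4.5]
gripper_width: 0.062
finger_force: 2.3
```

Request:
jog_arm([
  [0.45,[0,0,4],0],
  [0.45,[0,0,8],0],
  [0.45,[0,0,12],0],
  [0.45,[0,0,16],0],
  [0.45,[0,0,17],0],
])

```text
time: 4.0
tcp_pos: [0.4727, -0.1138, 0.0798]
ee_rot: [-3.14, -0.0, -1.683]
ft_force: [-2.1, 0.1, 6.0]
gripper_width: 0.0623
finger_force: 3.3
```

```bash
python3 d.py 25 -180 78; python3 - <<'E'
from h import *
cv2.imwrite("pics/c5.png",cv2.resize(r.read_camera("side")[170:270,280:370],None,fx=6,fy=6,interpolation=cv2.INTER_CUBIC))
v=np.load("v.npy")
# predicted rail far-left corners vs gate angle
for a in(0,.1,.16,.2,.24,.28,.32):
    P=[]
    for x,y in((46,75),(82,75),(46,-215)):
        dx,dz=x-150,10;c,s=np.cos(a),np.sin(a)
        P.append([150+dx*c-dz*s,y,96+dx*s+dz*c])
    print(a,((proj("side",c2w(v,P))-[280,170])*6).round(0).tolist())
E
```

```text
chute-frame tcp 25.2 -179.7 79.8 t 4.0 w 0.062250518960942344 F [-2.1  0.1  6. ] rot [-3.14  -0.    -1.683]
shift 0.2803504742155329 0.18378177788597627 1.8412809717036764 turn -0.05571976012141461
0 [[178.0, 15.0], [250.0, 3.0], [324.0, 477.0]]
0.1 [[178.0, 31.0], [248.0, 13.0], [323.0, 492.0]]
0.16 [[179.0, 40.0], [248.0, 20.0], [323.0, 501.0]]
0.2 [[180.0, 46.0], [249.0, 23.0], [324.0, 506.0]]
0.24 [[181.0, 51.0], [249.0, 27.0], [325.0, 512.0]]
0.28 [[182.0, 57.0], [250.0, 31.0], [326.0, 517.0]]
0.32 [[184.0, 63.0], [251.0, 35.0], [328.0, 522.0]]
```

View pics/c5.png

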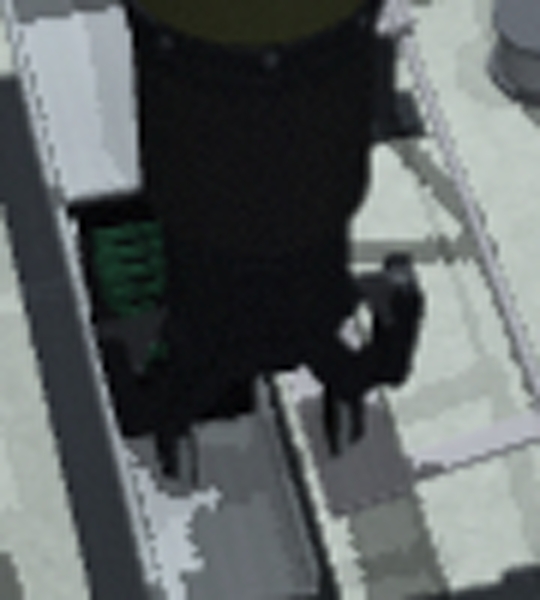

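The side view shows the rail lowered, with its near corner at about (335,515), which matches 0.22–0.27 rad. The blade has gone from the floor, and the rack finger at (178,475) is clear behind the rack. I'll press about 2 mm deeper and then push.

Request:
jog_arm([
  [0.45,[0,0,2],0],
  [0.45,[-8,0,2],0],
  [0.45,[-16,0,2],0],
  [0.45,[-20,0,2],0],
  [0.45,[-24,0,2],0],
])

```text
time: 4.55
tcp_pos: [0.4753, -0.0908, 0.0785]
ee_rot: [-3.14, -0.002, -1.683]
ft_force: [-1.4, -4.1, 5.6]
gripper_width: 0.0618
finger_force: 3.4
```

```bash
python3 d.py 25 -150 78
```

```text
chute-frame tcp 25.2 -156.6 78.5 t 4.55 w 0.06179344449855859 F [-1.4 -4.1  5.6] rot [-3.140e+00 -2.000e-03 -1.683e+00]
shift -6.614737040679741 0.21739257503385304 0.5042629948175531 turn -0.09600336593002022
```

Request:
jog_arm([
  [0.45,[-6,0,0.5],0],
  [0.45,[-13,0,0.5],0],
  [0.45,[-21,0,0.5],0],
  [0.45,[-29,0,0.5],0],
  [0.45,[-37,0,0.5],0],
])

```text
time: 5.05
tcp_pos: [0.4794, -0.0545, 0.0783]
ee_rot: [-3.14, -0.003, -1.684]
ft_force: [-3.7, -6.8, 8.0]
gripper_width: 0.0622
finger_force: 4.3
```

```bash
python3 d.py 25 -80 78;python3 - <<'E'
from h import *
cv2.imwrite("pics/c6.png",cv2.resize(r.read_camera("side")[160:290,270:390],None,fx=4.5,fy=4.5,interpolation=cv2.INTER_CUBIC))
E
```

```text
chute-frame tcp 25.3 -120.1 78.3 t 5.05 w 0.0621625870617991 F [-3.7 -6.8  8. ] rot [-3.140e+00 -3.000e-03 -1.684e+00]
shift -40.07116510024318 0.3580701434415099 0.270409911340766 turn -0.11608804421251638
```

View pics/c6.png

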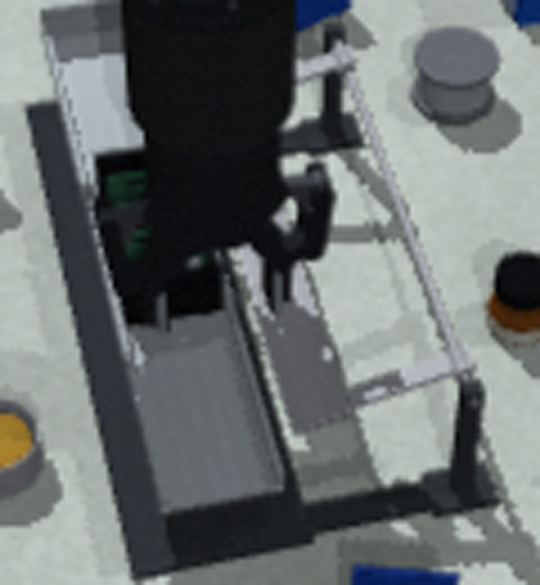

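The finger at (163,325) is against the rack's rear plate, the rack has advanced, and the rail is held down. I'll keep pushing.

Request:
jog_arm([
  [0.45,[-8,0,0],0],
  [0.45,[-16,0,0],0],
  [0.45,[-24,0,0],0],
  [0.45,[-32,0,0],0],
  [0.45,[-40,0,0],0],
])

```text
time: 5.6
tcp_pos: [0.4839, -0.0147, 0.0781]
ee_rot: [-3.14, -0.003, -1.684]
ft_force: [-2.0, -6.6, 7.6]
gripper_width: 0.0618
finger_force: 4.2
```

```bash
python3 d.py 25 -40 78
```

```text
chute-frame tcp 25.3 -80.0 78.1 t 5.6 w 0.06180932372290115 F [-2.  -6.6  7.6] rot [-3.140e+00 -3.000e-03 -1.684e+00]
shift -39.98046987717828 0.3436513624156787 0.11564812179602757 turn -0.11262513560463198
```

Request:
jog_arm([
  [0.45,[-8,0,0],0],
  [0.45,[-16,0,0],0],
  [0.45,[-24,0,0],0],
  [0.45,[-32,0,0],0],
  [0.45,[-40,0,0],0],
])

```text
time: 6.1
tcp_pos: [0.4883, 0.0251, 0.078]
ee_rot: [-3.14, -0.003, -1.684]
ft_force: [-2.7, -5.6, 7.4]
gripper_width: 0.0619
finger_force: 4.3
```

Request:
jog_arm([
  [0.45,[-8,0,0],0],
  [0.45,[-16,0,0],0],
  [0.45,[-24,0,0],0],
  [0.45,[-32,0,0],0],
  [0.45,[-40,0,0],0],
])

```text
time: 6.6
tcp_pos: [0.4928, 0.0648, 0.078]
ee_rot: [-3.14, -0.003, -1.684]
ft_force: [-2.2, -7.3, 8.3]
gripper_width: 0.0617
finger_force: 4.4
```

```bash
python3 d.py 25 30 78
```

```text
chute-frame tcp 25.4 0.0 78.0 t 6.6 w 0.06167738339459997 F [-2.2 -7.3  8.3] rot [-3.140e+00 -3.000e-03 -1.684e+00]
shift -29.973878431022047 0.4458503594667117 0.04330668183193109 turn -0.1059718361457943
```

Request:
jog_arm([
  [0.45,[-7,0,0],0],
  [0.45,[-14,0,0],0],
  [0.45,[-20,0,0],0],
  [0.45,[-25,0,0],0],
  [0.45,[-28,0,0],0],
])

```text
time: 7.1
tcp_pos: [0.496, 0.0927, 0.078]
ee_rot: [-3.14, -0.003, -1.683]
ft_force: [-1.8, -5.9, 7.5]
gripper_width: 0.0619
finger_force: 4.4
```

Request:
jog_arm([
  [0.45,[-2,0,0],0],
  [0.45,[-4,0,0],0],
  [0.45,[-4,0,0],0],
])

```text
time: 7.4
tcp_pos: [0.4965, 0.0967, 0.0779]
ee_rot: [-3.14, -0.003, -1.683]
ft_force: [-1.7, -5.6, 8.7]
gripper_width: 0.0618
finger_force: 3.7
```

```bash
python3 d.py 25 34 78
```

```text
chute-frame tcp 25.5 32.1 77.9 t 7.4 w 0.0618298788886811 F [-1.7 -5.6  8.7] rot [-3.140e+00 -3.000e-03 -1.683e+00]
shift -1.8799729967399557 0.4722611934289049 -0.09284498550242437 turn -0.09684269449646789
```

No stop contact yet; I'll creep until the push force jumps.

Request:
jog_arm([
  [0.45,[-1,0,0],0],
  [0.45,[-2,0,0],0],
  [0.45,[-3,0,0],0],
  [0.45,[-3,0,0],0],
])

```text
time: 7.8
tcp_pos: [0.4966, 0.0985, 0.0779]
ee_rot: [-3.141, -0.005, -1.684]
ft_force: [-3.2, -9.5, 7.9]
gripper_width: 0.062
finger_force: 6.0
```

Request:
jog_arm([
  [0.45,[-1,0,0],0],
  [0.45,[-2,0,0],0],
  [0.45,[-2,0,0],0],
])

```text
time: 8.1
tcp_pos: [0.4966, 0.0986, 0.0779]
ee_rot: [-3.141, -0.009, -1.684]
ft_force: [-2.8, -16.7, 9.0]
gripper_width: 0.0617
finger_force: 9.9
```

The force climbs with no further motion, so the rack is home against the stop. I'll back off slightly, then lift gently so the gate follows the finger up.

Request:
jog_arm([
  [0.45,[3,0,0],0],
  [0.45,[6,0,0],0],
  [0.45,[6,0,-4],0],
  [0.45,[6,0,-9],0],
  [0.45,[6,0,-14],0],
])

```text
time: 8.6
tcp_pos: [0.4958, 0.0975, 0.0913]
ee_rot: [-3.142, 0.001, -1.682]
ft_force: [-2.9, 1.4, 4.1]
gripper_width: 0.0617
finger_force: 2.3
```

Request:
jog_arm([
  [0.45,[0,0,-5],0],
  [0.45,[0,0,-10],0],
  [0.45,[0,0,-20],0],
  [0.45,[0,0,-50],0],
  [0.45,[0,0,-90],0],
])

```text
time: 9.1
tcp_pos: [0.4946, 0.0962, 0.1795]
ee_rot: [3.137, -0.003, -1.683]
ft_force: [1.1, -0.7, -0.1]
gripper_width: 0.0618
finger_force: 0.0
```

Request:
jog_arm([
  [0.45,[50,0,-30],0],
  [0.45,[100,0,-30],0],
  [0.45,[150,0,-30],0],
  [0.45,[200,0,-30],0],
  [0.45,[240,0,-30],0],
])

```text
time: 9.6
tcp_pos: [0.468, -0.1436, 0.2109]
ee_rot: [3.141, -0.0, -1.683]
ft_force: [1.1, 0.8, 0.8]
gripper_width: 0.0622
finger_force: 0.0
```

```bash
python3 - <<'E'
from h import *
a=r.read_camera("top");cv2.imwrite("pics/c7.png",cv2.resize(a[150:260,240:400],None,fx=5,fy=5,interpolation=cv2.INTER_CUBIC))
cv2.imwrite("pics/c8.png",cv2.resize(r.read_camera("side")[130:290,220:400],None,fx=3.7,fy=3.7,interpolation=cv2.INTER_CUBIC))
v=np.load("v.npy")
print(((proj("top",c2w(v,[[30,155,111],[-30,155,111],[30,45,111],[-30,45,111],[-28,0,88]]))-[240,150])*5).round())
E
```

```text
[[ 38. 288.]
 [ 26. 395.]
 [234. 308.]
 [222. 415.]
 [304. 419.]]
```

View pics/c7.png

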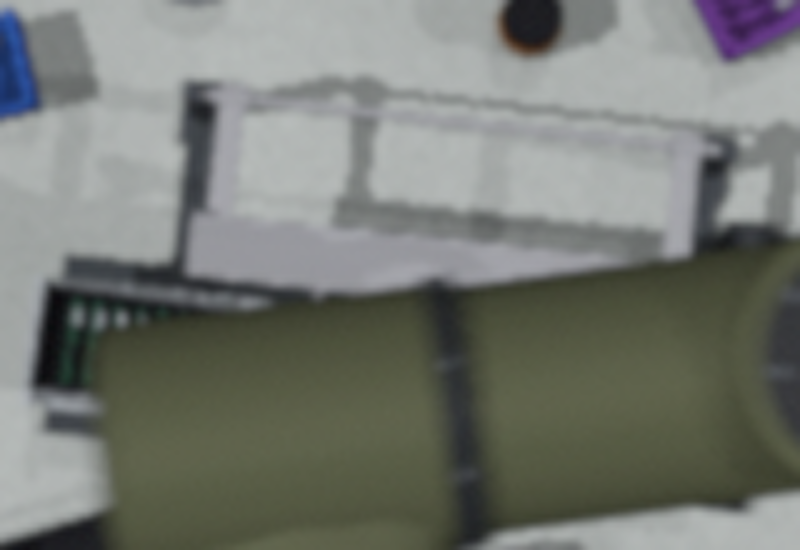

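View pics/c8.png

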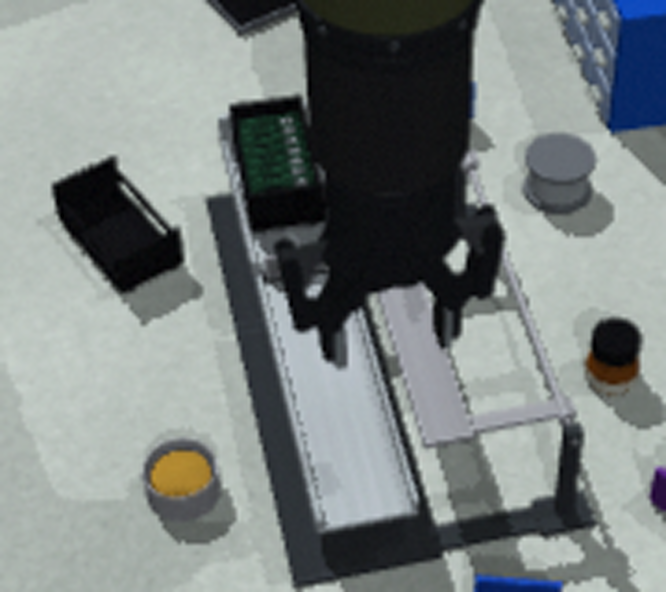

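The top view shows the gate rail back in its shut position: its corner is at (192,213), the same spot as at the start after allowing for the crop shift. The rack's far end is at about (40,285–390), at the stop. The side view shows the rack beyond the raised blade and the bystanders undisturbed.

```bash
python3 -c "
from cell import r
print(r.hand_in())"
```

```text
the job is handed in; nothing more can be done
None
```

I pushed the rack home against the end stop with the gate held open throughout, let the gate shut behind it, and handed the job in after about 10 s of the 43 s allowed.

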